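# Clamp an LC column in the holding jig

### The arm

A 6-joint arm with a two-finger parallel gripper is mounted at the origin on a cart in front of the work surface, level with it; the furniture and walls round the work are solid. World frame = base frame: x ahead of the robot, y to its left, z up, the work surface at z = 0. Lengths are in m, angles in rad, forces in N, time in s.
With the tool pointing down it reaches from about 0.375 to 0.9 m from the base axis. Payload 3.1 kg.
Tool frame: the origin (TCP) lies between the finger pads; the fingertips stand 8 mm ahead of it and the grasp point (between the pads) lies 11 mm behind it; z points along the fingers, y is the line along which they close (so a half turn about z gives the same grasp; the last joint's range is limited). The gripper opens to 85 mm and grips with 20 to 120 N. Pads are 22 mm wide; open, the fingers measure 114 mm over their backs; the gripper's body (76 mm by 85 mm) begins 54 mm behind the grasp point. The pads swing forward as they close: fully open they stand 13 mm farther back than shut.
Start: joints at [-1.331, 0.527, 1.433, -0, 1.181, -0.178], TCP at [0.254, -0.571, 0.239] pointing down, gripper open.
Joint ranges: [-3.08, 3.08], [-0.75, 2.2], [0.22, 2.44], [-1.43, 4.57], [0, 2.65], [-2.85, 2.85]. Speed limits (rad/s): [2.79, 2.79, 3.14, 3.14, 3.14, 3.14].

### API

Orientations are given as a unit quaternion [x, y, z, w].
In Python, from station import readout, cams, sign_off gives the robot as it stands.
- The arm moves only by the tool send_rows, never from a script. Its argument "commands" is text: rows parted by semicolons, each of 5 numbers parted by spaces: the finger opening in mm, from 0 to 85.4, then the shift along the tool's x, y, z each as a share of 0.02 m, from -1 to 1, then the turn about the tool's z as a share of 4 degrees, from -1 to 1. In form: grip dx dy dz spin; .... A call has 1 to 20 rows; each row shifts and turns the commanded pose from where the row before left it, along the tool's axes as they then stand; what a row does not reach is not made up. A row lasts 1/12 s, in which the tool goes at most 41.7 mm and 7.16 degrees, less where a joint would pass 70% of its speed; a pose out of reach is approached as far as the arm can. A call with a number of a shift or a turn outside -1 to 1 is refused whole. A call with a gripper value outside its range is refused whole. The fingers move at their own pace and stop on an object; "grip_force" is the grip in N (left out, the last holds). Time passes only in rows, so rows that do not move let the fingers close. It gives the time, the measured TCP pose, the force, the opening and the grip force at its end, in the units of the state.
- readout.sense(): the state, without advancing time (a new reading comes with each control period).
- cams.snapshot(name): name is "side" or "top"; returns a dict with "pixels" (480x640x3 uint8, red, green, blue), "intrinsics" (3x3 intrinsics, pixels), "eye" and "rotation" of the camera in the world. Camera axes: x right, y down, z forward; pixel columns grow to the right and rows downward; lengths in m; the calibration is good to about 2 mm. A picture is of the moment at which its call begins. There is no depth.
- sign_off(): hands the job in; it is judged then, once.
The state is a dict: "t": time; "q": joint angles; "qd": joint speeds; "tau": joint torques, N m; "tcp_pos": TCP position; "tool_rot": TCP orientation; "force": force on the tool from outside, world axes, zero at the start; "ft_torque": the same for the moment, N m; "finger_gap": opening from 0.0 (shut) to 1.0 (fully open); "gripper_force": force on a finger pad.
Only numpy, scipy, OpenCV 4.12 (cv2) and the standard library are available. Lean on these libraries where they do the work, as an engineer would, in place of code of your own. Each camera call takes 0.05 s, during which the arm holds its last target. There are 200 camera calls.

### The job

Mount the steel chromatography column in the holding jig so that its end fittings can be worked on: lay it in the jig's two V-saddles, then gently slide the slotted end stop up to it until both column ends sit in the bores of the two end blocks with no end play (the front edge of the stop then stands at the long engraved line). Turn the clamp lever clockwise until it comes up firmly tight, so that the stop is locked there, and leave the other things on the bench where they are.

Things in the scene. Friction and masses are not known exactly. Their poses are not given: they have to be found in the camera images.
- jig: Fixed jig; aluminium base 96 (x) x 335 (y, -150 to +185) x 12 mm; origin on the bench, z up; the column lies along y. White V-saddles (90 deg grooves, 28 wide at the top, saddle tops z 47, 8 thick) at y -80 and -4; free between them down to z 12. Strips (inner faces x +-33.5, tops z 20, y 20 to 185) guide the stop. A long engraved line across both strips at y 26 marks where the stop's front goes.
- fixed_bore (a point): Centre of the bore (12 mm diameter, along y) in the inner face of the jig's fixed steel end block: x 0, y -128, z 40 mm in the jig's frame. The block is 50 mm wide (x), 20 mm thick, its top at z 62.
- cradle_mid (a point): Home of the column's middle: x 0, y -51, z 40 mm in the jig's frame (a tube lying in the saddles has its axis at x 0, z 40). The bores are closed at the top, so lay the column with its ends clear of them, its middle 14 to 24 mm from here toward the jig's +y; the stop then pushes it home.
- lc_column: Loose steel column, 0.11 kg, 176 mm long (along its y): tube of 9.6 mm diameter, end nuts 15 x 17 x 18 mm from 59 to 77 mm each side of the middle, plugs of 8.4 mm diameter reaching 11 mm beyond. Grasp the tube. Origin under its middle as it lies on the bench; either end may point either way. Home: nut faces bear on both end blocks, plugs inside the bores.
- column_mid (a point): Middle of the column on its axis (8.5 mm above the bench when lying there).
- end_stop: Steel stop, 0.5 kg, two slots round guide bolt and clamp bolt. Foot 65 (x, 1 mm play each side between the strips: it binds if held off line) x 110 (y) x 8 mm; upright front plate 50 wide (x), 14 thick (y), top 50 above the underside. Origin: front face, middle, underside (z 12 on the jig); axes as the jig's. Closes toward -y; starts 38 to 52 mm short; moves with 2 to 5 N, more if pressed down.
- stop_face (a point): Centre of the mouth of the stop's bore (12 mm diameter, through, along y) in its front face, 28 mm above its underside; at y 26 mm in the jig's frame when the column is snug.
- stop_grip (a point): Point in the middle of the stop's upright plate, 10 mm below its top; the plate can be pinched here from above across its 50 mm width (along x), or pushed from behind.
- clamp_axis (a point): Top of the clamp lever's hub (21 mm diameter) on its vertical axis: x 17, y 114, z 50 mm in the jig's frame. The hex head of the guide bolt stands at x -17, y 114, top z 29.
- lever_end (a point): Point on the clamp lever's handle, 78 mm from the clamp axis, z 56: level black bar, 13 mm diameter, from 50 to 91 mm out. Starts loose, pointing to 95 to 185 deg from the jig's +x toward +y. Tightens clockwise (from above); it is indexable, so where it comes tight is not known: 1.15 to 1.75 rad on from the start. Turns with 0.15, then up to 0.6 N m, then comes up solid; stays where it is left.
- spanner: Bystander: small open-ended steel spanner, 116 mm, lying in front of the jig.
- marker_red: Bystander: marker pen, 124 mm, lying near the front edge.
- ptfe_tape: Bystander: roll of white tape, 48 mm diameter, 13 mm high.
- fitting_jar: Bystander: clear screw jar, 45 mm diameter, 58 mm high, on the right.
- clamp_cam: Eccentric clamp bolt in the stop's wide slot, turned by the lever: as the lever tightens, it jams the foot of the stop sideways against the +x guide strip and so locks it. Origin on the clamp axis at z 12 in the jig's frame. Hardly visible under the lever's hub.

How it is judged:
By the outcome, as a careful person would: the job done as asked, in the order asked, and still so for the second after the job is handed in, with the robot touching nothing.
It also fails if it takes over 58 s, if anything falls off the work surface, if the arm or the gripper's body presses on something with over 40 N, if the wrist force passes 120 N, or if a joint passes its speed limit or range.

## Working session

There is one attempt and no reset: what is moved stays moved. The work goes in short steps, Python scripts to look and compute and a tool call to move; the robot and the scene stay as the last step left them, time stands still between calls to the robot, and variables do not carry over. Pictures are saved under pics/ and viewed, at most 10 in all, crops included, and the job is handed in when it is done.

Besides the shell and the picture viewer there is one more tool, called after "Request:" as a command line: name --argument value ..., lists and objects as JSON in quotes. send_rows: Moves the arm, as the interface text tells. Its arguments: {"type":"object","properties":{"commands":{"type":"string"},"grip_force":{"type":"number"}},"required":["commands"]}

```bash
mkdir -p pics; ls; python3 - <<'E'
from station import readout, cams
import cv2,json,numpy as np
s=readout.sense();print(s)
for n in("top","side"):
    d=cams.snapshot(n);cv2.imwrite(f"pics/{n}0.png",d["pixels"][:,:,::-1])
    print(n,np.round(d["intrinsics"],1).tolist(),np.round(d["eye"],4),np.round(d["rotation"],4).tolist())
E
```

```text
pics
{'t': 0.0, 'q': array([-1.33046611e+00,  5.28466972e-01,  1.43391086e+00,  2.89696508e-06,
        1.18135761e+00, -1.78486349e-01]), 'qd': array([-0.00166843, -0.00015503, -0.00070154,  0.00123479,  0.00015277,
        0.00153536]), 'tau': array([-1.01064405e-03, -4.42349946e+01, -1.78025812e+01, -3.33347989e-04,
        8.56132829e-03,  1.08193486e-06]), 'tcp_pos': array([ 0.25404293, -0.57028357,  0.23833036]), 'tool_rot': array([ 9.78153646e-01,  2.07880486e-01, -3.17854912e-05, -1.07092294e-03]), 'force': array([-0.28437704, -0.01005303,  1.20983977]), 'ft_torque': array([-0.06756035, -0.04629475, -0.02655893]), 'gripper_force': 0.0, 'finger_gap': 1.001339748099974}
top [[442.2, 0.0, 321.2], [0.0, 442.2, 241.5], [0.0, 0.0, 1.0]] [ 0.3256 -0.1151  0.9791] [0.7129, -0.6968, 0.0588, -0.0537]
side [[568.3, 0.0, 328.8], [0.0, 568.3, 234.4], [0.0, 0.0, 1.0]] [-0.1132 -1.0778  0.7086] [0.8326, -0.2369, 0.131, -0.4833]
```

View pics/top0.png

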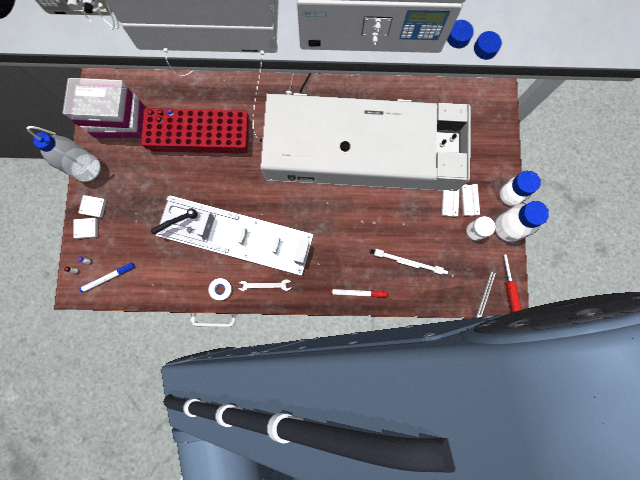

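View pics/side0.png

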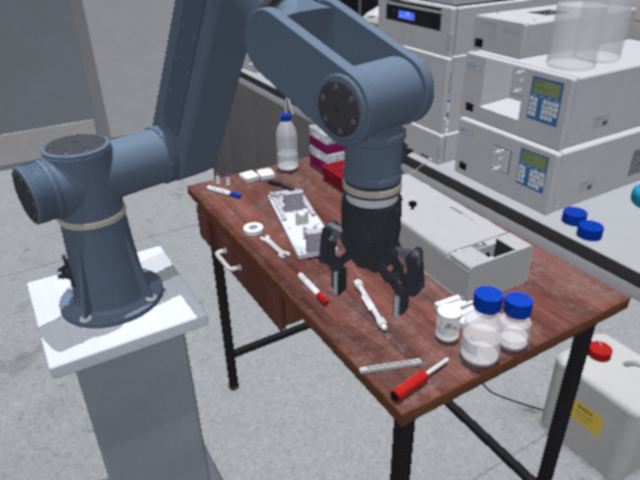

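The top view shows the jig spanning about (160,205) to (312,265), with the lever at (192,213)→(155,232). The column lies at (373,250)→(448,272), and the spanner, tape and red marker are in front. In the side view the gripper stands above the column. Next I'll enlarge the jig and column.

```bash
cat > h.py <<'E'
import numpy as np,cv2
from scipy.spatial.transform import Rotation as R
from station import readout,cams
def ray(d,uv):
    K=np.array(d["intrinsics"]);v=np.linalg.inv(K)@[uv[0],uv[1],1.]
    return np.array(d["eye"]),R.from_quat(d["rotation"]).as_matrix()@v
def onz(d,uv,z):
    e,v=ray(d,uv);return e+v*(z-e[2])/v[2]
def proj(d,p):
    c=R.from_quat(d["rotation"]).as_matrix().T@(np.array(p)-d["eye"]);c=np.array(d["intrinsics"])@c
    return c[:2]/c[2]
def crop(d,x,y,w,h,s,name):
    cv2.imwrite("pics/"+name,cv2.resize(np.ascontiguousarray(d["pixels"][y:y+h,x:x+w,::-1]),None,fx=s,fy=s,interpolation=cv2.INTER_CUBIC))
E
python3 - <<'E'
from h import *
d=cams.snapshot("top");s=cams.snapshot("side")
a=cv2.resize(np.ascontiguousarray(d["pixels"][190:280,145:320,::-1]),None,fx=4.5,fy=4.5,interpolation=cv2.INTER_CUBIC)
cv2.imwrite("pics/jig0.png",a)
# column mask: bright on brown
im=d["pixels"].astype(int)
m=((im.min(2)>120)).astype(np.uint8)
sub=np.zeros_like(m);sub[240:282,362:460]=m[240:282,362:460]
n,l,st,c=cv2.connectedComponentsWithStats(sub);print(st[1:],c[1:])
k=1+np.argmax(st[1:,4]);ys,xs=np.where(l==k)
r=cv2.minAreaRect(np.c_[xs,ys].astype(np.float32));print(r);b=cv2.boxPoints(r)
print([onz(d,p,.0085).round(4).tolist() for p in b],onz(d,r[0],.0085))
# jig rect
sub=np.zeros_like(m);sub[190:280,145:320]=m[190:280,145:320]
n,l,st,c=cv2.connectedComponentsWithStats(cv2.morphologyEx(sub,cv2.MORPH_CLOSE,np.ones((5,5))));k=1+np.argmax(st[1:,4]);ys,xs=np.where(l==k)
r=cv2.minAreaRect(np.c_[xs,ys].astype(np.float32));b=cv2.boxPoints(r);print(r,b.round(1).tolist())
print([onz(d,p,.012).round(4).tolist() for p in b])
E
```

```text
[[374 249  74  25 409]
 [452 274   2   3   5]] [[409.87530562 261.88997555]
 [452.4        275.        ]]
((410.6697998046875, 261.9056396484375), (75.96038055419922, 7.4174699783325195), 15.945395469665527)
[[0.454, -0.2359, 0.0085], [0.4701, -0.2404, 0.0085], [0.4273, -0.4018, 0.0085], [0.4115, -0.397, 0.0085]] [ 0.4406557  -0.31902259  0.0085    ]
((234.2952423095703, 234.80264282226562), (151.37794494628906, 44.604488372802734), 15.64224624633789) [[155.39999389648438, 235.89999389648438], [167.39999389648438, 192.89999389648438], [313.20001220703125, 233.6999969482422], [301.20001220703125, 276.70001220703125]]
[[0.4851, 0.2467, 0.012], [0.5835, 0.2277, 0.012], [0.4982, -0.1021, 0.012], [0.4022, -0.0782, 0.012]]
```

View pics/jig0.png

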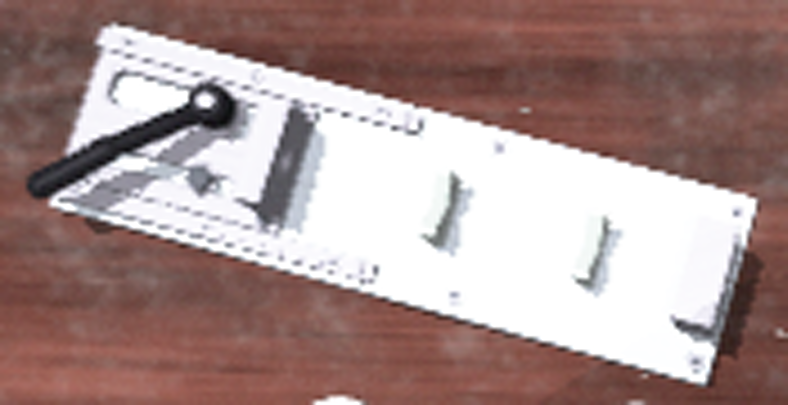

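The enlarged jig (4.5×, offset 145,190) shows the lever hub at crop (207,100) with its handle tip near (38,187). The stop's upright is at about (288,165), the saddles at (447,210) and (595,250), and the base corners at (105,25), (757,202), (708,383) and about (50,205).

```bash
python3 - <<'E'
from h import *
d=cams.snapshot("top")
cr=lambda x,y:(145+x/4.5-.4,190+y/4.5-.4)
obs=[(48,185,12,105,25),(48,-150,12,757,202),(-48,-150,12,708,383),(17,114,50,207,100),(39,20,20,424,120),(-39,20,20,376,270)]
J=np.array([o[:2] for o in obs])/1e3
W=np.array([onz(d,cr(o[3],o[4]),o[2]/1e3)[:2] for o in obs])
from scipy.optimize import least_squares
f=lambda p:((np.c_[np.cos(p[2])*J[:,0]-np.sin(p[2])*J[:,1],np.sin(p[2])*J[:,0]+np.cos(p[2])*J[:,1]]+p[:2]-W)[:5]).ravel()
r=least_squares(f,[.48,.06,-.25]);print("jig",r.x.round(4),np.degrees(r.x[2]),(f(r.x)*1e3).round(1))
p=r.x;Rm=R.from_euler("z",p[2]).as_matrix()
inv=lambda w:(Rm.T@(w-[p[0],p[1],0])*1e3).round(1)
tip=inv(onz(d,cr(38,187),.056));print("tip",tip,np.degrees(np.arctan2(tip[1]-114,tip[0]-17)))
for q in [(298,108),(262,222),(318,118)]: print("stop top pt",inv(onz(d,cr(*q),.062)))
# column profile
im=d["pixels"].astype(int);cx,cy=410.67,261.9;a=np.radians(15.95)
ax=np.array([np.cos(a),np.sin(a)]);nx=np.array([-ax[1],ax[0]])
g=im.min(2).astype(np.float32)
red=(im[:,:,0]-im[:,:,2]).astype(np.float32)
t=np.arange(-46,47,1.);n=np.arange(-8,9,.5)
X=(cx+t[:,None]*ax[0]+n*nx[0]).astype(np.float32);Y=(cy+t[:,None]*ax[1]+n*nx[1]).astype(np.float32)
G=cv2.remap(g,X,Y,cv2.INTER_LINEAR);Rd=cv2.remap(red,X,Y,cv2.INTER_LINEAR)
for i in range(len(t)):
  k=np.where(G[i]>120)[0]
  if abs(t[i])>24 or i%6==0: print(t[i],len(k)/2,n[k].mean().round(2) if len(k) else '',int(G[i].max()),int(Rd[i].min()))
for t in(-38,0,38): print(onz(d,(cx+t*ax[0],cy+t*ax[1]),.0085).round(4))
crop(d,360,235,100,50,6,"col0.png")
E
```

```text
jig [ 0.4882  0.0553 -0.2421] -13.869425455076891 [ 0.7 -2.8  2.4 -0.5 -0.9  0.9 -0.9  0.4 -1.3  2. ]
tip [-43.7 175.4  56. ] 134.67152656622721
stop top pt [23.8 67.3 62. ]
stop top pt [-32.5  67.2  62. ]
stop top pt [21.6 56.9 62. ]
-46.0 0.0  89 46
-45.0 0.0  89 45
-44.0 0.0  85 44
-43.0 0.0  87 27
-42.0 0.0  89 1
-41.0 0.0  85 -4
-40.0 0.0  82 -2
-39.0 0.0  81 -2
-38.0 2.0 -1.25 138 -2
-37.0 7.0 -0.25 229 -2
-36.0 7.5 0.0 249 -1
-35.0 7.5 -0.5 249 -2
-34.0 7.0 -0.25 249 -2
-33.0 7.0 -0.25 249 -1
-32.0 7.0 -0.25 248 -2
-31.0 7.5 -0.5 248 -2
-30.0 7.0 -0.25 244 -1
-29.0 6.0 -0.25 244 -1
-28.0 4.5 0.0 250 0
-27.0 4.5 0.0 254 -1
-26.0 4.5 0.0 253 -1
-25.0 4.5 0.0 254 -1
-22.0 4.5 0.0 253 0
-16.0 4.5 0.0 253 -1
-10.0 6.0 0.75 252 -4
-4.0 6.5 0.5 250 -4
2.0 6.0 0.75 254 -2
8.0 6.0 0.75 254 -2
14.0 4.5 0.0 253 0
20.0 4.5 0.0 252 -1
25.0 7.5 0.0 239 -3
26.0 7.5 0.0 248 -1
27.0 7.5 -0.5 247 -2
28.0 7.0 -0.25 248 -1
29.0 7.5 0.0 247 -1
30.0 7.5 0.0 248 -1
31.0 7.0 -0.25 248 -1
32.0 7.0 -0.25 249 -1
33.0 6.5 -0.5 253 -1
34.0 4.5 0.0 254 -1
35.0 4.5 0.0 254 -3
36.0 4.0 -0.25 255 0
37.0 3.5 0.0 254 0
38.0 3.0 -0.25 216 3
39.0 0.0  88 20
40.0 0.0  98 20
41.0 0.0  96 22
42.0 0.0  102 25
43.0 2.5 1.0 134 23
44.0 2.5 1.3 154 16
45.0 0.0  105 25
46.0 0.0  81 29
[ 0.4621 -0.2381  0.0085]
[ 0.4407 -0.319   0.0085]
[ 0.4194 -0.3995  0.0085]
```

View pics/col0.png

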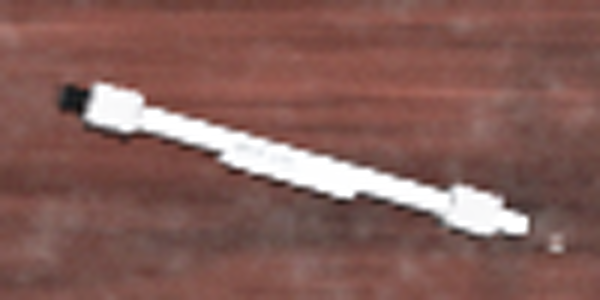

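The column's ends are at crop (62,97) (black plug) and (528,223) (steel plug), so its middle is at world (0.442, -0.314) with azimuth 75.2°. Moving over it now.

Request:
send_rows --commands "50 .98 -.56 0 0;50 .98 -.56 0 0;50 .98 -.56 0 0;50 .98 -.56 0 0;50 .98 -.56 0 0;50 .98 -.56 0 0;50 .98 -.56 0 0;50 .98 -.56 0 0;50 .98 -.56 0 0;50 .98 -.56 0 0;50 .98 -.56 0 0;50 .98 -.56 0 0;50 .98 -.56 0 0;50 .98 -.56 0 0" --grip_force 40

```text
t: 1.42
tcp_pos: [0.4416, -0.3151, 0.2393]
tool_rot: [0.978, 0.208, -0.0, -0.0]
force: [-0.2, -1.0, 0.2]
finger_gap: 0.584
gripper_force: 0.0
```

Request:
send_rows --commands "50 0 0 .6 -1;50 0 0 .6 -1;50 0 0 .6 -1;50 0 0 .6 -1;50 0 0 .6 -1;50 0 0 .6 -1;50 0 0 .6 -1;50 0 0 .6 -1;50 0 0 .6 -1;50 0 0 .6 -1;50 0 0 .6 -1;50 0 0 .6 -1;50 0 0 .6 -.8;50 0 0 0 0;50 0 0 0 0"

```text
t: 2.67
tcp_pos: [0.4408, -0.3159, 0.0829]
tool_rot: [0.793, 0.609, -0.0, -0.001]
force: [-0.0, -0.2, 1.2]
finger_gap: 0.585
gripper_force: 0.0
```

```bash
cat >> h.py <<'E'
def go(x,y,z,az=None):
    s=readout.sense();M=R.from_quat(s["tool_rot"]).as_matrix()
    a=np.degrees(np.arctan2(M[1,0],M[0,0]))
    print("t",round(s["t"],2),"tcp",s["tcp_pos"].round(4),"az",round(a,2),"F",s["force"].round(1),"gap",round(s["finger_gap"]*85.4,1),"gf",round(s["gripper_force"],1))
    if az is not None:print("steps dx dy dz",(M.T@(np.array([x,y,z])-s["tcp_pos"])/.02).round(2),"spin",round((a-az)/4,2))
E
python3 -c "
from h import *
go(.442,-.3144,.011,75.2)
d=cams.snapshot('side');crop(d,300,230,160,120,5,'g0.png')"
```

```text
t 2.67 tcp [ 0.4408 -0.3159  0.0829] az 75.11 F [-0.  -0.2  1.2] gap 50.0 gf 0.0
steps dx dy dz [0.08 0.04 3.59] spin -0.02
```

View pics/g0.png

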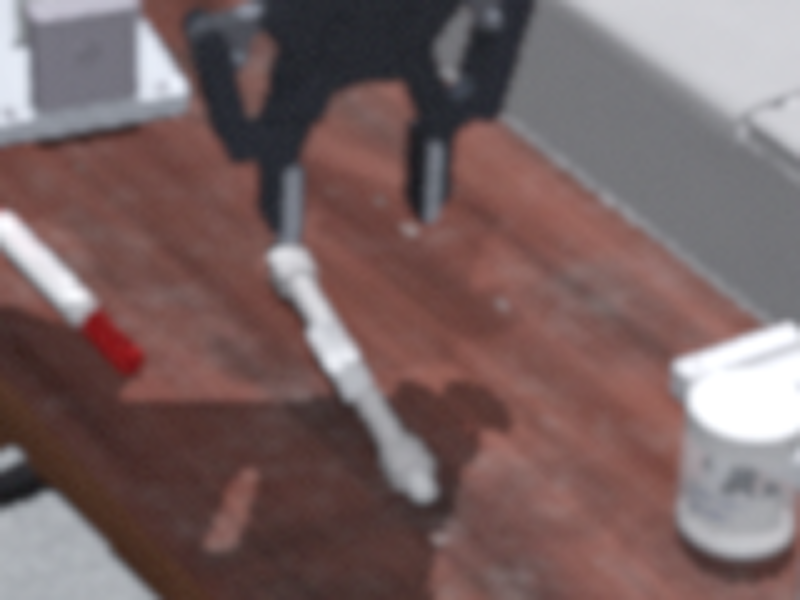

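The fingers (crop (285,240) and (430,215)) straddle the column from above, and the pen and jar are well clear. Descending to grasp.

Request:
send_rows --commands "50 .08 .04 .8 0;50 0 0 .8 0;50 0 0 .8 0;50 0 0 .7 0;50 0 0 .45 0;50 0 0 0 0;9 0 0 0 0;5 0 0 0 0;5 0 0 0 0;5 0 0 0 0;5 0 0 0 0;5 0 0 0 0;5 0 0 0 0;5 0 0 0 0" --grip_force 40

```text
t: 3.88
tcp_pos: [0.4427, -0.3153, 0.0134]
tool_rot: [0.792, 0.61, 0.0, 0.001]
force: [-0.2, 1.0, 5.2]
finger_gap: 0.088
gripper_force: 39.4
```

```bash
python3 - <<'E'
from h import *
go(0,0,0)
# refine jig: edge lines on saved first top picture
im=cv2.imread("pics/top0.png")
d=cams.snapshot("top")
g=im.astype(np.float32).min(2)
p=np.array([.4882,.0553,-.2421]);Rm=R.from_euler("z",p[2]).as_matrix()
w=lambda x,y,z:Rm@np.array([x,y,z])/1e3+[p[0],p[1],0]
def edge(f,vals,out):
    res=[]
    for v in vals:
        o=np.arange(-10,10.1,.5);uv=np.array([proj(d,w(*f(v,q))) for q in o]).astype(np.float32)
        s=cv2.remap(g,uv[:,0:1].copy(),uv[:,1:2].copy(),cv2.INTER_LINEAR).ravel()
        k=np.where((s[:-1]>140)!=(s[1:]>140))[0]
        res.append([round(o[i]+.5*(140-s[i])/(s[i+1]-s[i]),1) for i in k])
    print(out,res)
edge(lambda v,q:(48+q,v,12),range(-140,181,20),"back x")
edge(lambda v,q:(-48+q,v,12),range(-140,181,20),"front x")
edge(lambda v,q:(v,-150+q,12),range(-40,45,8),"right y")
edge(lambda v,q:(v,185+q,12),range(-40,45,8),"left y")
E
```

```text
t 3.88 tcp [ 0.4427 -0.3153  0.0134] az 75.19 F [-0.2  1.   5.2] gap 7.6 gf 39.4
back x [[np.float64(-0.0)], [np.float64(-0.6)], [np.float64(0.4)], [np.float64(-0.1)], [np.float64(-0.5)], [np.float64(0.6)], [np.float64(-0.0)], [np.float64(-0.1)], [np.float64(0.8)], [np.float64(0.0)], [np.float64(0.2)], [np.float64(0.8)], [np.float64(0.3)], [np.float64(0.1)], [np.float64(0.8)], [np.float64(0.8)], [np.float64(0.3)]]
front x [[np.float64(-0.5)], [np.float64(-0.3)], [np.float64(-0.8)], [np.float64(-0.3)], [np.float64(-0.6)], [np.float64(-0.7)], [np.float64(-0.1)], [np.float64(-0.5)], [np.float64(0.2)], [np.float64(-0.3)], [np.float64(-0.7)], [np.float64(0.3)], [np.float64(-0.3)], [np.float64(0.2)], [np.float64(0.3)], [np.float64(0.3), np.float64(4.8), np.float64(7.3)], [np.float64(0.0), np.float64(4.7), np.float64(5.1)]]
right y [[np.float64(0.0)], [np.float64(-0.1)], [], [np.float64(4.3)], [np.float64(4.3)], [np.float64(3.5)], [np.float64(0.5), np.float64(2.1), np.float64(3.5)], [np.float64(0.1), np.float64(2.4), np.float64(3.5)], [np.float64(-0.8)], [np.float64(-0.8)], [np.float64(-1.2)]]
left y [[np.float64(-1.8)], [np.float64(-9.9)], [], [np.float64(-5.6), np.float64(1.3)], [np.float64(1.1)], [np.float64(1.4)], [np.float64(1.2)], [np.float64(2.2)], [np.float64(1.6)], [np.float64(0.8)], [np.float64(4.5)]]
```

Holding with 39 N. Lift and check.

Request:
send_rows --commands "5 0 0 -.3 0;5 0 0 -.7 0;5 0 0 -1 0;5 0 0 -1 0;5 0 0 -1 0;5 0 0 -1 0;5 0 0 -.5 0;5 0 0 0 0"

```text
t: 4.6
tcp_pos: [0.4433, -0.3157, 0.1246]
tool_rot: [0.792, 0.61, 0.0, 0.002]
force: [0.7, -0.3, -2.0]
finger_gap: 0.085
gripper_force: 39.1
```

```bash
python3 - <<'E'
from h import *
go(0,0,0)
d=cams.snapshot("side");crop(d,300,180,160,120,5,'g1.png')
E
```

```text
t 4.6 tcp [ 0.4433 -0.3157  0.1246] az 75.2 F [ 0.7 -0.3 -2. ] gap 7.2 gf 39.1
```

View pics/g1.png

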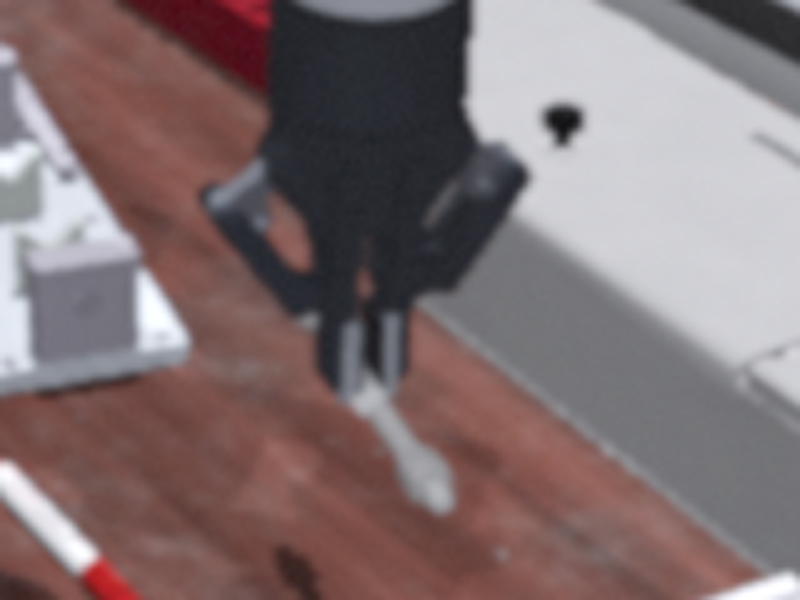

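The column is held level in the fingers (crop (370,390)), with its lower end at (430,490). Compute the transfer.

```bash
python3 -c "
from h import *
go(.4804,.0241,.1246,76)"
```

```text
t 4.65 tcp [ 0.4426 -0.3151  0.1232] az 75.2 F [-0.1 -0.5 -1.6] gap 7.5 gf 39.1
steps dx dy dz [16.88 -2.51 -0.1 ] spin -0.2
```

Request:
send_rows --commands "5 .5 -.1 0 0;5 .9 -.13 0 0;5 .95 -.14 0 0;5 .95 -.14 0 0;5 .95 -.14 0 0;5 .95 -.14 0 0;5 .95 -.14 0 0;5 .95 -.14 0 0;5 .95 -.14 0 0;5 .95 -.14 0 0;5 .95 -.14 0 0;5 .95 -.14 0 0;5 .95 -.14 0 0;5 .95 -.14 0 0;5 .95 -.14 0 0;5 .95 -.14 0 0;5 .95 -.14 0 0;5 .83 -.14 0 0;5 .4 -.04 0 -.2;5 0 0 0 0"

```text
t: 6.32
tcp_pos: [0.4787, 0.0263, 0.1212]
tool_rot: [0.787, 0.617, -0.001, -0.001]
force: [-0.7, 1.0, -0.4]
finger_gap: 0.086
gripper_force: 39.1
```

```bash
python3 - <<'E'
from h import *
go(.4804,.0241,.0455,76)
d=cams.snapshot("top");crop(d,145,180,180,100,4.4,'top1.png')
E
```

```text
t 6.32 tcp [0.4787 0.0263 0.1212] az 76.19 F [-0.7  1.  -0.4] gap 7.3 gf 39.1
steps dx dy dz [-0.09  0.12  3.79] spin 0.05
```

View pics/top1.png

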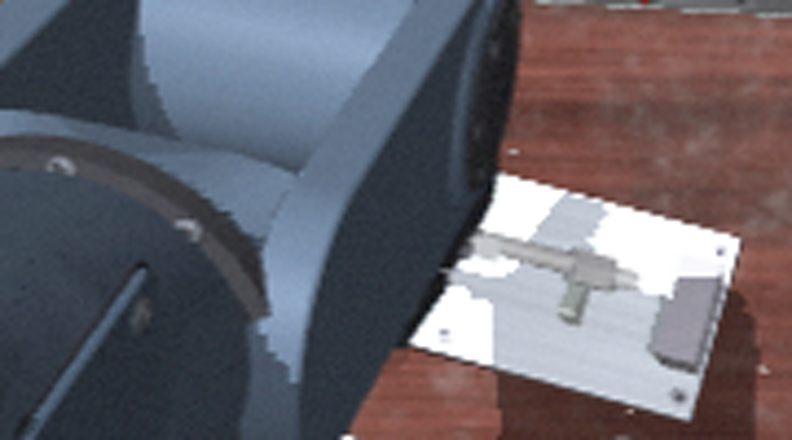

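The column's near plug ends at crop (637,277), before the fixed block at (690,320). Check its jig position.

```bash
python3 - <<'E'
from h import *
d=cams.snapshot("top");Rm=R.from_euler("z",-14,degrees=True).as_matrix()
J=lambda w:(Rm.T@(w-[.4883,.0558,0])*1e3).round(1)
for q in [(637,277),(490,243),(600,270)]: print(J(onz(d,(144.6+q[0]/4.4,179.6+q[1]/4.4),.1163)))
print(J(readout.sense()["tcp_pos"]))
E
```

```text
[   0.5 -116.   116.3]
[ -2.1 -48.1 116.3]
[ -0.8 -99.2 116.3]
[ -1.1 -32.5 121.6]
```

Request:
send_rows --commands "5 -.08 .05 .5 0;5 0 0 .8 0;5 0 0 .8 0;5 0 0 .7 0;5 0 0 .4 0;5 0 0 .25 0;5 0 0 .1 0;5 0 0 .1 0;5 0 0 0 0;5 0 0 0 0"

```text
t: 7.25
tcp_pos: [0.481, 0.0225, 0.0497]
tool_rot: [0.788, 0.616, 0.0, 0.0]
force: [-0.7, -0.5, -1.7]
finger_gap: 0.09
gripper_force: 39.1
```

```bash
cat >> h.py <<'E'
RJ=R.from_euler("z",-14,degrees=True).as_matrix()
J=lambda w:(RJ.T@(np.array(w)-[.4883,.0558,0])*1e3).round(1)
def goj(x,y,z,az):
    w=RJ@np.array([x,y,z])/1e3+[.4883,.0558,0];go(*w,az);print("tcp in jig",J(readout.sense()["tcp_pos"]))
E
python3 -c "
from h import *
goj(0,-34,45,76)"
```

```text
t 7.25 tcp [0.481  0.0225 0.0497] az 75.99 F [-0.7 -0.5 -1.7] gap 7.7 gf 39.1
steps dx dy dz [ 0.   -0.05  0.24] spin -0.0
tcp in jig [  0.9 -34.   49.7]
```

Request:
send_rows --commands "5 0 -.03 .1 0;5 0 0 .07 0;5 0 0 .05 0;5 0 0 0 0;5 0 0 0 0"

```text
t: 7.67
tcp_pos: [0.4798, 0.0229, 0.045]
tool_rot: [0.788, 0.616, -0.0, -0.0]
force: [-0.2, -0.4, -0.6]
finger_gap: 0.089
gripper_force: 39.2
```

Request:
send_rows --commands "5 0 0 .06 0;5 0 0 0 0;20 0 0 0 0;30 0 0 0 0;30 0 0 0 0;30 0 0 -.5 0;30 0 0 -1 0;30 0 0 -1 0;30 0 0 -1 0;30 0 0 -1 0"

```text
t: 8.5
tcp_pos: [0.4798, 0.0228, 0.135]
tool_rot: [0.788, 0.616, -0.0, -0.0]
force: [0.8, 0.0, 0.2]
finger_gap: 0.352
gripper_force: 0.0
```

```bash
python3 - <<'E'
from h import *
goj(0,98,130,-14)
d=cams.snapshot("side");crop(d,240,150,130,110,5.4,'s1.png')
E
```

```text
t 8.5 tcp [0.4798 0.0228 0.135 ] az 76.0 F [0.8 0.  0.2] gap 30.1 gf 0.0
steps dx dy dz [6.6  0.01 0.25] spin 22.5
tcp in jig [ -0.2 -34.  135. ]
```

View pics/s1.png

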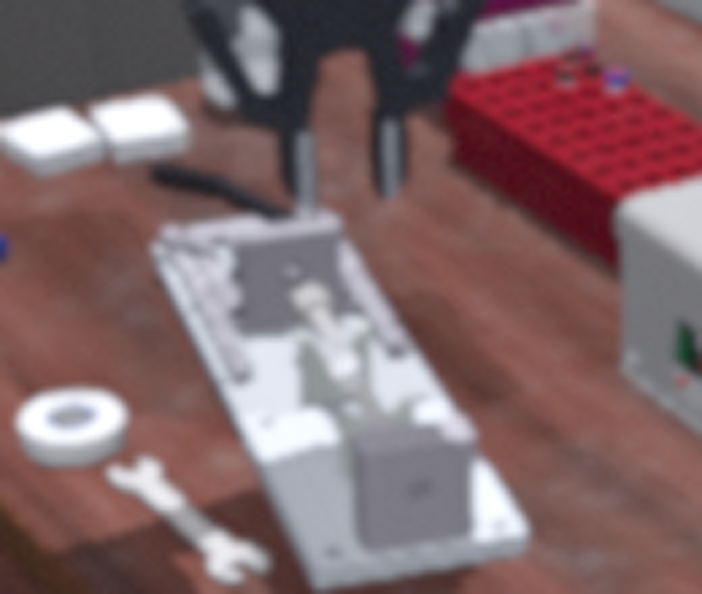

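The column lies in both saddles, with the stop behind it at crop (290,270) and the fixed block at (415,490). I'll close the fingers and go behind the stop's plate.

Request:
send_rows --commands "0 .6 0 0 0;0 .9 -.05 0 0;0 .95 -.05 0 0;0 .95 -.04 0 0;0 .95 0 0 0;0 .95 0 0 0;0 .9 0 0 0;0 .45 0 0 0;0 0 0 .6 0;0 0 0 .8 0;0 0 0 .8 0;0 0 0 .7 0;0 0 0 .45 0;0 0 0 .25 0;0 0 0 0 0;0 0 0 0 0"

```text
t: 9.88
tcp_pos: [0.5097, 0.1524, 0.0619]
tool_rot: [0.788, 0.616, 0.0, 0.0]
force: [-1.0, 0.3, -0.3]
finger_gap: -0.002
gripper_force: 0.0
```

```bash
python3 -c "
from h import *
goj(-3,51,62,76)
d=cams.snapshot('side');crop(d,240,150,130,110,5.4,'s2.png')"
```

```text
t 9.88 tcp [0.5097 0.1524 0.0619] az 75.98 F [-1.   0.3 -0.3] gap -0.2 gf 0.0
steps dx dy dz [-2.39 -0.02 -0.01] spin -0.0
tcp in jig [-2.6 98.9 61.9]
```

View pics/s2.png

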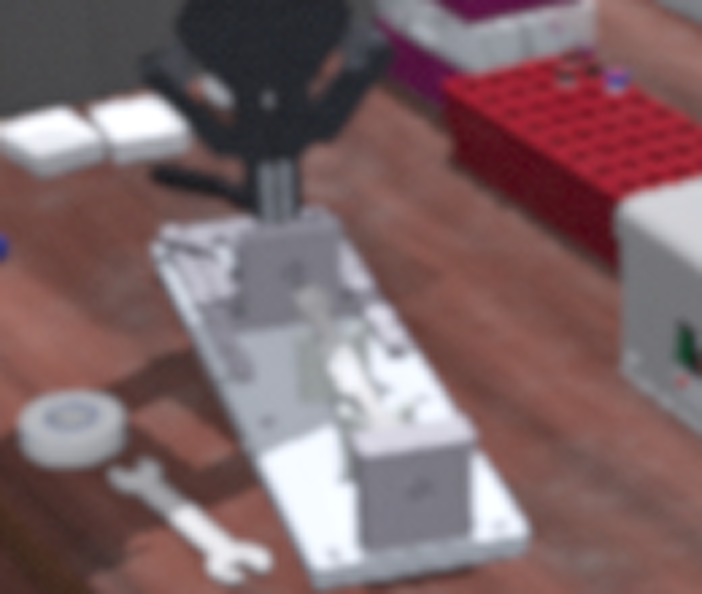

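The closed fingers stand just behind the stop plate (crop (278,200)). Push gently.

Request:
send_rows --commands "0 -.12 0 0 0;0 -.12 0 0 0;0 -.12 0 0 0;0 -.12 0 0 0;0 -.12 0 0 0;0 -.12 0 0 0;0 -.12 0 0 0;0 -.12 0 0 0;0 -.12 0 0 0;0 -.12 0 0 0"

```text
t: 10.77
tcp_pos: [0.5087, 0.1454, 0.0632]
tool_rot: [0.793, 0.608, 0.014, -0.006]
force: [7.7, 80.6, -8.4]
finger_gap: -0.0
gripper_force: 40.1
```

Request:
send_rows --commands "0 -.1 0 0 0;0 -.1 0 0 0;0 -.1 0 0 0;0 -.1 0 0 0;0 -.1 0 0 0"

```text
t: 11.18
tcp_pos: [0.5084, 0.1439, 0.0635]
tool_rot: [0.796, 0.606, 0.02, -0.009]
force: [12.4, 117.9, -14.1]
finger_gap: -0.002
gripper_force: 58.1
```

```bash
python3 -c "
from h import *
goj(-3,51,62,76)"
```

```text
t 11.18 tcp [0.5084 0.1439 0.0635] az 74.57 F [ 12.4 117.9 -14.1] gap -0.2 gf 58.1
steps dx dy dz [-1.97 -0.01 -0.01] spin -0.36
tcp in jig [-1.8 90.4 63.5]
```

Force is far too high, so the stop is jammed. Back off at once.

Request:
send_rows --commands "0 .5 0 0 0;0 .5 0 0 0;0 .5 0 0 0;0 .3 0 0 0;0 0 0 0 0"

```text
t: 11.6
tcp_pos: [0.5102, 0.155, 0.062]
tool_rot: [0.788, 0.616, 0.0, 0.0]
force: [0.1, -0.3, -0.2]
finger_gap: 0.002
gripper_force: 0.0
```

```bash
python3 - <<'E'
from h import *
goj(-3,51,62,76)
d=cams.snapshot("side");t=cams.snapshot("top")
cv2.imwrite("pics/s3full.png",d["pixels"][:,:,::-1]);cv2.imwrite("pics/t3full.png",t["pixels"][:,:,::-1])
# expected side pixels of the stop's front top edge for front y = 57..70 and the column's nut ends
w=lambda x,y,z:RJ@np.array([x,y,z])/1e3+[.4883,.0558,0]
for y in(55,60,65,70,75): print(y,[proj(d,w(x,y,62)).round(1).tolist() for x in(-25,25)])
for y in(-120,56): print("colend",y,proj(d,w(0,y,40)).round(1))
print(proj(d,w(0,-128,62)))
A=cv2.resize(np.ascontiguousarray(d["pixels"][170:255,265:345,::-1]),None,fx=5,fy=5,interpolation=cv2.INTER_CUBIC)
B=cv2.resize(np.ascontiguousarray(t["pixels"][190:280,145:320,::-1]),None,fx=2.2,fy=2.2,interpolation=cv2.INTER_CUBIC)
C=np.zeros((425,800,3),np.uint8);C[:425,:400]=A;C[:198,400:785]=B
o=cv2.imread("pics/side0.png")
# previous (before push) view crop for comparison
cv2.imwrite("pics/cmp3.png",C)
E
```

```text
t 11.6 tcp [0.5102 0.155  0.062 ] az 76.08 F [ 0.1 -0.3 -0.2] gap 0.2 gf 0.0
steps dx dy dz [-2.53 -0.02  0.  ] spin 0.02
tcp in jig [ -2.7 101.6  62. ]
55 [[286.1, 196.0], [304.7, 193.3]]
60 [[285.7, 195.2], [304.2, 192.5]]
65 [[285.2, 194.4], [303.7, 191.7]]
70 [[284.8, 193.6], [303.2, 191.0]]
75 [[284.3, 192.8], [302.7, 190.2]]
colend -120 [314.4 233.7]
colend 56 [295.7 202.1]
[315.10506415 227.17561079]
```

View pics/cmp3.png

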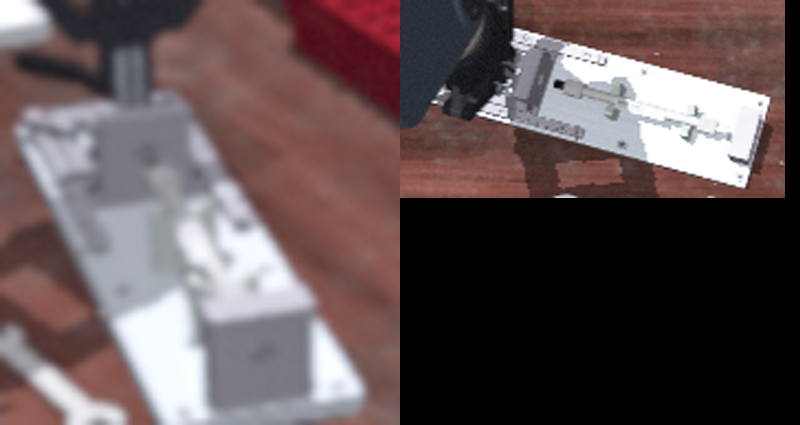

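The tenth and last view shows the stop hardly moved (face at composite (150,150) and (530,80)). The column is still in the saddles, with its black plug at (560,85) and far plug at (733,135). Pushing high up tips the stop and binds it, so I'll pinch the plate low across its width instead. I'll measure its position numerically first.

```bash
python3 - <<'E'
from h import *
d=cams.snapshot("top");
for n,q,z in [("plug+",(155,82),.04),("plug+tip",(153,81),.04),("plug-",(333,135),.04)]:
    print(n,J(onz(d,(144.8+q[0]/2.2,189.8+q[1]/2.2),z)))
w=lambda x,y,z:RJ@np.array([x,y,z])/1e3+[.4883,.0558,0]
def prof(name,x,z,ys):
    g=cv2.imread(name).astype(np.float32).mean(2)
    uv=np.array([proj(d,w(x,y,z)) for y in ys],np.float32)
    return cv2.remap(g,uv[:,:1].copy(),uv[:,1:].copy(),cv2.INTER_LINEAR).ravel().astype(int)
ys=np.arange(50,92,2.);print(ys.astype(int))
for x in(-20,-12,0,12,20): print(x,"before",prof("pics/top0.png",x,62,ys).tolist());print("   after",prof("pics/t3full.png",x,62,ys).tolist())
E
```

```text
plug+ [ 1.1 55.2 40. ]
plug+tip [ 1.6 57.4 40. ]
plug- [  -3.2 -127.3   40. ]
[50 52 54 56 58 60 62 64 66 68 70 72 74 76 78 80 82 84 86 88 90]
-20 before [212, 201, 201, 173, 124, 91, 90, 88, 89, 91, 117, 212, 244, 248, 249, 249, 249, 250, 250, 254, 240]
   after [191, 190, 186, 148, 100, 83, 83, 81, 82, 82, 111, 132, 138, 140, 141, 142, 141, 139, 146, 241, 201]
-12 before [208, 199, 199, 177, 122, 90, 87, 90, 89, 89, 107, 196, 244, 248, 249, 249, 250, 249, 248, 248, 247]
   after [187, 186, 179, 142, 97, 82, 85, 79, 83, 84, 106, 128, 138, 140, 142, 143, 139, 123, 111, 105, 180]
0 before [205, 201, 202, 178, 126, 92, 97, 121, 114, 93, 96, 219, 245, 248, 249, 250, 249, 249, 248, 248, 248]
   after [109, 171, 182, 138, 95, 87, 102, 116, 100, 88, 114, 132, 138, 139, 141, 143, 140, 157, 208, 194, 121]
12 before [233, 202, 204, 185, 126, 95, 90, 91, 90, 88, 119, 233, 248, 248, 248, 249, 250, 244, 223, 185, 147]
   after [188, 190, 190, 130, 90, 85, 85, 84, 84, 92, 114, 137, 140, 142, 142, 143, 141, 139, 139, 129, 112]
20 before [255, 255, 252, 204, 180, 178, 132, 96, 89, 88, 105, 220, 245, 249, 249, 249, 250, 239, 205, 185, 202]
   after [229, 190, 184, 138, 123, 114, 93, 81, 82, 91, 119, 136, 141, 139, 143, 143, 145, 142, 140, 153, 171]
```

Request:
send_rows --commands "0 0 0 -.6 0;0 0 0 -.9 0;20 0 0 -.9 0;40 0 0 -.8 0;66 0 0 -.4 0;66 0 0 0 0"

```text
t: 12.25
tcp_pos: [0.5111, 0.1533, 0.1354]
tool_rot: [0.789, 0.615, 0.001, 0.001]
force: [1.4, -0.3, -1.2]
finger_gap: 0.565
gripper_force: 0.0
```

Stop front is at y≈70, unmoved. Move to pinch the plate low across its width.

Request:
send_rows --commands "66 -.4 .05 0 0;66 -.5 .05 0 0;66 -.35 .03 0 0;66 0 0 .6 0;66 0 0 .9 0;66 0 0 .9 0;66 0 0 .9 0;66 0 0 .8 0;66 0 0 .5 0;66 0 0 .3 0;66 0 0 0 0;66 0 0 0 0" --grip_force 20

```text
t: 13.25
tcp_pos: [0.5064, 0.1293, 0.0356]
tool_rot: [0.788, 0.615, -0.0, -0.0]
force: [0.1, -0.1, 0.3]
finger_gap: 0.775
gripper_force: 0.0
```

Request:
send_rows --commands "56 0 0 0 0;52 0 0 0 0;44 0 0 0 0;44 0 0 0 0;44 0 0 0 0;44 0 0 0 0"

```text
t: 13.75
tcp_pos: [0.5068, 0.1296, 0.0366]
tool_rot: [0.788, 0.616, 0.001, 0.0]
force: [-0.3, 0.2, 6.5]
finger_gap: 0.584
gripper_force: 22.9
```

```bash
python3 -c "
from h import *
goj(0,32,62,76)"
```

```text
t 13.75 tcp [0.5068 0.1296 0.0366] az 76.01 F [-0.3  0.2  6.5] gap 49.9 gf 22.9
steps dx dy dz [-2.21 -0.   -1.27] spin 0.0
tcp in jig [ 0.1 76.1 36.6]
```

Request:
send_rows --commands "44 0 0 -.07 0;44 -.05 0 0 0;44 -.1 0 0 0;44 -.1 0 0 0;44 0 0 0 0"

```text
t: 14.17
tcp_pos: [0.5049, 0.1244, 0.0368]
tool_rot: [0.788, 0.616, -0.0, -0.0]
force: [0.7, 0.1, -4.0]
finger_gap: 0.583
gripper_force: 21.9
```

Request:
send_rows --commands "44 -.1 0 .03 0;44 -.1 0 0 0;44 -.1 0 0 0;44 -.1 0 0 0"

```text
t: 14.5
tcp_pos: [0.5036, 0.1169, 0.0367]
tool_rot: [0.788, 0.616, 0.0, 0.0]
force: [-0.2, 2.4, -0.9]
finger_gap: 0.582
gripper_force: 22.0
```

```bash
cat > stop.py <<'E'
from h import *
goj(0,32,62,76)
w=lambda x,y,z:RJ@np.array([x,y,z])/1e3+[.4883,.0558,0]
d=cams.snapshot("top");g=d["pixels"].astype(np.float32).mean(2)
def prof(x,z,ys):
    uv=np.array([proj(d,w(x,y,z)) for y in ys],np.float32)
    return cv2.remap(g,uv[:,:1].copy(),uv[:,1:].copy(),cv2.INTER_LINEAR).ravel().astype(int).tolist()
ys=np.arange(4,84,2.);print(ys.astype(int).tolist())
for x in(-20,-12,12,20): print(x,prof(x,62,ys))
E
python3 stop.py
```

```text
t 14.5 tcp [0.5036 0.1169 0.0367] az 75.99 F [-0.2  2.4 -0.9] gap 49.7 gf 22.0
steps dx dy dz [-1.55 -0.   -1.27] spin -0.0
tcp in jig [ 0.1 63.  36.7]
[4, 6, 8, 10, 12, 14, 16, 18, 20, 22, 24, 26, 28, 30, 32, 34, 36, 38, 40, 42, 44, 46, 48, 50, 52, 54, 56, 58, 60, 62, 64, 66, 68, 70, 72, 74, 76, 78, 80, 82]
-20 [194, 193, 193, 194, 194, 194, 195, 193, 193, 192, 193, 193, 192, 194, 194, 192, 190, 192, 192, 185, 125, 84, 79, 78, 77, 76, 57, 34, 27, 29, 29, 30, 29, 29, 27, 27, 25, 25, 25, 27]
-12 [190, 190, 191, 190, 189, 189, 190, 189, 191, 189, 185, 179, 180, 186, 184, 181, 186, 188, 189, 175, 114, 82, 77, 76, 76, 77, 74, 60, 37, 27, 29, 28, 26, 26, 26, 26, 27, 24, 25, 28]
12 [205, 192, 193, 193, 193, 192, 194, 194, 192, 191, 191, 193, 194, 193, 192, 193, 193, 193, 170, 141, 108, 84, 77, 77, 71, 44, 28, 25, 25, 25, 28, 26, 28, 34, 33, 31, 42, 50, 52, 50]
20 [254, 254, 254, 254, 254, 254, 241, 209, 190, 191, 190, 189, 188, 191, 192, 189, 189, 190, 173, 139, 101, 77, 68, 73, 79, 55, 36, 27, 21, 23, 27, 29, 34, 33, 37, 40, 47, 48, 50, 54]
```

The stop slides with 2.4 N. Continue.

Request:
send_rows --commands "44 -.1 0 0 0;44 -.1 0 0 0;44 -.1 0 0 0;44 -.1 0 0 0;44 -.1 0 0 0"

```text
t: 14.97
tcp_pos: [0.5011, 0.1071, 0.0367]
tool_rot: [0.788, 0.616, 0.0, 0.0]
force: [0.5, 1.9, -1.2]
finger_gap: 0.581
gripper_force: 22.2
```

Request:
send_rows --commands "44 -.1 0 0 0;44 -.1 0 0 0;44 -.1 0 0 0;44 -.1 0 0 0;44 -.1 0 0 0"

```text
t: 15.38
tcp_pos: [0.4986, 0.0975, 0.0366]
tool_rot: [0.788, 0.616, 0.0, 0.0]
force: [1.2, 4.6, 1.2]
finger_gap: 0.585
gripper_force: 22.3
```

```bash
python3 stop.py | head -3
```

```text
t 15.38 tcp [0.4986 0.0975 0.0366] az 75.99 F [1.2 4.6 1.2] gap 50.0 gf 22.3
steps dx dy dz [-0.55  0.   -1.27] spin -0.0
tcp in jig [-0.1 43.  36.6]
```

Request:
send_rows --commands "44 -.07 0 0 0;44 -.07 0 0 0;44 -.07 0 0 0;44 -.07 0 0 0"

```text
t: 15.77
tcp_pos: [0.4973, 0.0922, 0.0367]
tool_rot: [0.788, 0.616, 0.0, 0.0]
force: [0.9, 4.1, 0.8]
finger_gap: 0.582
gripper_force: 22.4
```

Request:
send_rows --commands "44 -.05 0 0 0;44 -.05 0 0 0;44 -.05 0 0 0"

```text
t: 16.02
tcp_pos: [0.4966, 0.0892, 0.0366]
tool_rot: [0.788, 0.616, 0.0, 0.0]
force: [0.8, 5.1, 1.4]
finger_gap: 0.584
gripper_force: 22.4
```

Request:
send_rows --commands "44 -.05 0 0 0;44 -.05 0 0 0"

```text
t: 16.18
tcp_pos: [0.4961, 0.0873, 0.0366]
tool_rot: [0.788, 0.616, 0.0, 0.0]
force: [1.1, 4.8, 2.1]
finger_gap: 0.585
gripper_force: 22.4
```

Request:
send_rows --commands "44 -.04 0 0 0;44 -.04 0 0 0"

```text
t: 16.35
tcp_pos: [0.4959, 0.0864, 0.0366]
tool_rot: [0.788, 0.615, 0.001, -0.0]
force: [2.3, 12.1, 0.7]
finger_gap: 0.579
gripper_force: 22.4
```

Force rises right at the expected spot (jig y ≈ 31.6 at the TCP). One small confirming step.

Request:
send_rows --commands "44 -.03 0 0 0;44 0 0 0 0;44 0 0 0 0"

```text
t: 16.6
tcp_pos: [0.4959, 0.0864, 0.0366]
tool_rot: [0.788, 0.615, 0.001, -0.0]
force: [2.0, 10.2, 0.5]
finger_gap: 0.58
gripper_force: 22.4
```

```bash
python3 - <<'E'
from h import *
goj(0,32,62,76)
w=lambda x,y,z:RJ@np.array([x,y,z])/1e3+[.4883,.0558,0]
d=cams.snapshot("top");g=d["pixels"].astype(np.float32).mean(2)
def prof(x,z,ys):
    uv=np.array([proj(d,w(x,y,z)) for y in ys],np.float32)
    return cv2.remap(g,uv[:,:1].copy(),uv[:,1:].copy(),cv2.INTER_LINEAR).ravel().astype(int).tolist()
ys=np.arange(2,34,2.)
for x in(-20,-12,12,20): print(x,prof(x,62,ys))
ys=np.arange(-134,-90,2.);print(ys.tolist());
for x in(-2,0,2):print(prof(x,42,ys))
E
```

```text
t 16.6 tcp [0.4959 0.0864 0.0366] az 75.92 F [ 2.  10.2  0.5] gap 49.6 gf 22.4
steps dx dy dz [ 0.03  0.   -1.27] spin -0.02
tcp in jig [-0.1 31.5 36.6]
-20 [196, 196, 196, 196, 196, 186, 145, 97, 80, 76, 73, 48, 28, 27, 28, 32]
-12 [187, 185, 190, 187, 186, 177, 129, 88, 82, 80, 81, 63, 41, 32, 27, 28]
12 [196, 194, 194, 190, 161, 145, 109, 83, 60, 35, 23, 24, 30, 27, 25, 35]
20 [194, 194, 192, 192, 193, 164, 109, 78, 55, 33, 27, 28, 26, 26, 36, 46]
[-134.0, -132.0, -130.0, -128.0, -126.0, -124.0, -122.0, -120.0, -118.0, -116.0, -114.0, -112.0, -110.0, -108.0, -106.0, -104.0, -102.0, -100.0, -98.0, -96.0, -94.0, -92.0]
[248, 248, 248, 245, 241, 244, 245, 245, 245, 244, 244, 244, 241, 242, 245, 243, 243, 242, 244, 244, 243, 244]
[248, 248, 248, 247, 242, 246, 245, 246, 245, 245, 245, 243, 239, 249, 253, 252, 252, 251, 253, 252, 251, 252]
[248, 248, 249, 248, 245, 245, 244, 244, 245, 245, 245, 244, 235, 247, 250, 248, 247, 247, 248, 248, 247, 249]
```

The stop's front moved 44 mm in total, to y≈26, and it is solid against the column. Release it, and measure the lever angle.

Request:
send_rows --commands "56 0 0 0 0;66 0 0 0 0;66 0 0 0 0;66 0 0 -.5 0;66 0 0 -.9 0;66 0 0 -1 0;66 0 0 -1 0;66 0 0 -1 0;50 0 0 -.6 0;50 0 0 0 0"

```text
t: 17.48
tcp_pos: [0.4969, 0.0847, 0.1395]
tool_rot: [0.788, 0.616, 0.002, 0.002]
force: [-0.0, -0.2, 0.2]
finger_gap: 0.585
gripper_force: 0.0
```

```bash
python3 - <<'E'
from h import *
d=cams.snapshot("top")
im=cv2.imread("pics/top0.png");g=im.max(2);m=np.zeros(g.shape,np.uint8);m[195:240,148:200]=(g[195:240,148:200]<70)
n,l,st,c=cv2.connectedComponentsWithStats(m);k=1+np.argmax(st[1:,4]);print(st[k])
ys,xs=np.where(l==k);P=np.array([J(onz(d,(x,y),.056)) for x,y in zip(xs,ys)])
D=P[:,:2]-[17,114];r=np.hypot(*D.T);a=np.degrees(np.arctan2(D[:,1],D[:,0]))
for lo in range(20,95,10):
    s=(r>=lo)&(r<lo+10)
    if s.any():print(lo,s.sum(),np.median(a[s]).round(1))
vx=cv2.fitLine(D[r>25].astype(np.float32),cv2.DIST_HUBER,0,.01,.01).ravel();print(vx,np.degrees(np.arctan2(vx[1],vx[0])),r.max())
print("stop edge");g2=d["pixels"].astype(np.float32).mean(2)
w=lambda x,y,z:RJ@np.array([x,y,z])/1e3+[.4883,.0558,0]
for x in(-20,-12,12,20):
    uv=np.array([proj(d,w(x,y,62)) for y in np.arange(2,44,2.)],np.float32)
    print(x,cv2.remap(g2,uv[:,:1].copy(),uv[:,1:].copy(),1).ravel().astype(int).tolist())
t=np.radians(135);goj(17+74*np.cos(t),114+74*np.sin(t),150,121)
E
```

```text
[151 209  46  25 236]
20 22 140.6
30 21 137.0
40 20 135.4
50 21 135.8
60 23 135.4
70 23 135.3
80 25 135.0
[  0.68619376  -0.7274188  -40.8692      39.724293  ] -46.670437 89.84275151619077
stop edge
-20 [193, 194, 192, 192, 192, 182, 144, 98, 85, 83, 85, 84, 195, 239, 243, 245, 241, 233, 220, 173, 108]
-12 [185, 183, 186, 182, 181, 174, 131, 92, 85, 86, 81, 84, 144, 222, 244, 244, 239, 233, 230, 227, 226]
12 [211, 222, 201, 191, 191, 191, 137, 93, 84, 84, 85, 99, 165, 238, 244, 235, 230, 231, 233, 245, 251]
20 [253, 254, 254, 254, 254, 236, 155, 130, 130, 104, 83, 105, 190, 241, 243, 232, 230, 231, 231, 207, 173]
t 17.53 tcp [0.4961 0.0848 0.1381] az 75.98 F [0.1 0.5 0.2] gap 49.6 gf 0.0
steps dx dy dz [ 6.82 -1.79 -0.6 ] spin -11.25
tcp in jig [  0.5  30.  138.1]
```

The stop's front top edge reads y=26, right on the line, and the lever is at 135.3°. Go to the handle.

Request:
send_rows --commands "40 .6 -.16 0 0;40 .9 -.24 0 0;40 .95 -.25 0 0;40 .95 -.25 0 0;40 .95 -.25 0 0;40 .95 -.25 0 0;40 .9 -.24 0 0;40 .62 -.15 0 0;40 0 0 0 -1;40 0 0 0 -1;40 0 0 0 -1;40 0 0 0 -1;40 0 0 0 -1;40 0 0 0 -1;40 0 0 0 -1;40 0 0 0 -1;40 0 0 0 -1;40 0 0 0 -1;40 0 0 0 -1;40 0 0 0 -.3"

```text
t: 19.2
tcp_pos: [0.4931, 0.2257, 0.1357]
tool_rot: [0.49, 0.872, -0.001, -0.001]
force: [-0.8, 0.0, -0.3]
finger_gap: 0.465
gripper_force: 0.0
```

Request:
send_rows --commands "40 0 0 .6 0;40 0 0 .8 0;40 0 0 .8 0;40 0 0 .8 0;40 0 0 .6 0;40 0 0 0 0;40 0 0 0 0" --grip_force 40

```text
t: 19.78
tcp_pos: [0.4929, 0.2258, 0.0636]
tool_rot: [0.491, 0.871, -0.001, -0.001]
force: [0.6, 0.1, 0.3]
finger_gap: 0.467
gripper_force: 0.0
```

```bash
python3 -c "
from h import *
t=np.radians(135.3);goj(17+74*np.cos(t),114+74*np.sin(t),50,121.3)"
```

```text
t 19.78 tcp [0.4929 0.2258 0.0636] az 121.15 F [0.6 0.1 0.3] gap 39.9 gf 0.0
steps dx dy dz [-0.04  0.04  0.68] spin -0.04
tcp in jig [-36.6 166.1  63.6]
```

Request:
send_rows --commands "40 0 .04 .4 0;40 0 0 .28 0;40 0 0 0 0;14 0 0 0 0;8 0 0 0 0;8 0 0 0 0;8 0 0 0 0;8 0 0 0 0"

```text
t: 20.45
tcp_pos: [0.4942, 0.2266, 0.0512]
tool_rot: [0.491, 0.871, 0.0, -0.0]
force: [-1.3, -0.4, 1.1]
finger_gap: 0.132
gripper_force: 39.0
```

Handle gripped. Turn clockwise along the arc.

Request:
send_rows --commands "8 -.01 .13 0 .5;8 -.01 .26 0 1;8 -.01 .26 0 1;8 -.01 .26 0 1;8 -.01 .26 0 1;8 -.01 .26 0 1;8 -.01 .26 0 1;8 -.01 .26 0 1;8 -.01 .26 0 1"

```text
t: 21.2
tcp_pos: [0.5361, 0.2369, 0.0511]
tool_rot: [0.725, 0.689, -0.001, -0.0]
force: [-1.9, -0.7, 2.3]
finger_gap: 0.133
gripper_force: 39.0
```

```bash
cat > lev.py <<'E'
from h import *
s=readout.sense();p=J(s["tcp_pos"])[:2]-[17,114];a=np.arctan2(p[1],p[0]);F=RJ.T@s["force"]
goj(0,0,0,0)
print("ang",np.degrees(a).round(1),"r",np.hypot(*p).round(1),"tan F(cw)",round(F[0]*np.sin(a)-F[1]*np.cos(a),1),"rad F",round(F[0]*np.cos(a)+F[1]*np.sin(a),1),"Mz",s["ft_torque"].round(2))
E
python3 lev.py
```

```text
t 21.2 tcp [0.5361 0.2369 0.0511] az 87.06 F [-1.9 -0.7  2.3] gap 11.4 gf 39.0
steps dx dy dz [-9.16 -1.92  2.56] spin 21.76
tcp in jig [  2.6 187.3  51.1]
ang 101.1 r 74.7 tan F(cw) -1.9 rad F -0.7 Mz [-0.16  0.25  0.09]
```

Request:
send_rows --commands "8 -.015 .26 0 1;8 -.015 .26 0 1;8 -.015 .26 0 1;8 -.015 .26 0 1;8 -.015 .26 0 1;8 -.015 .26 0 1;8 -.015 .26 0 1"

```text
t: 21.78
tcp_pos: [0.5699, 0.2267, 0.0511]
tool_rot: [0.87, 0.493, -0.001, -0.001]
force: [-3.0, 3.4, 2.0]
finger_gap: 0.131
gripper_force: 39.2
```

Request:
send_rows --commands "8 -.015 .26 0 1;8 -.015 .26 0 1"

```text
t: 21.95
tcp_pos: [0.5785, 0.2208, 0.0511]
tool_rot: [0.902, 0.431, -0.0, -0.001]
force: [-3.1, 4.8, 2.2]
finger_gap: 0.141
gripper_force: 39.3
```

```bash
python3 lev.py
```

```text
t 21.95 tcp [0.5785 0.2208 0.0511] az 51.05 F [-3.1  4.8  2.2] gap 12.0 gf 39.3
steps dx dy dz [-9.25  1.69  2.55] spin 12.76
tcp in jig [ 47.5 181.9  51.1]
ang 65.8 r 74.4 tan F(cw) -5.4 rad F 1.9 Mz [0.85 0.5  0.27]
```

Request:
send_rows --commands "8 -.01 .26 0 1;8 -.01 .26 0 1"

```text
t: 22.12
tcp_pos: [0.5862, 0.2137, 0.0512]
tool_rot: [0.93, 0.367, -0.0, -0.001]
force: [-2.2, 4.7, 2.7]
finger_gap: 0.135
gripper_force: 39.2
```

```bash
python3 lev.py|tail -1
```

```text
ang 57.7 r 74.4 tan F(cw) -4.9 rad F 1.6 Mz [0.79 0.41 0.22]
```

Request:
send_rows --commands "8 -.01 .26 0 1"

```text
t: 22.2
tcp_pos: [0.5897, 0.2097, 0.0512]
tool_rot: [0.942, 0.334, -0.0, -0.001]
force: [-1.4, 0.4, 1.7]
finger_gap: 0.137
gripper_force: 39.1
```

```bash
python3 lev.py|tail -1
```

```text
ang 53.5 r 74.4 tan F(cw) -1.2 rad F -0.8 Mz [0.2  0.25 0.15]
```

Request:
send_rows --commands "8 -.01 .26 0 1"

```text
t: 22.28
tcp_pos: [0.593, 0.2054, 0.0512]
tool_rot: [0.954, 0.301, -0.0, -0.001]
force: [-4.3, 6.4, 2.1]
finger_gap: 0.133
gripper_force: 39.3
```

Request:
send_rows --commands "8 -.01 .26 0 1"

```text
t: 22.37
tcp_pos: [0.5943, 0.2031, 0.0512]
tool_rot: [0.964, 0.267, -0.001, -0.003]
force: [-7.3, 18.3, 5.1]
finger_gap: 0.131
gripper_force: 44.6
```

```bash
python3 lev.py|tail -1
```

```text
ang 47.4 r 74.2 tan F(cw) -19.3 rad F 4.0 Mz [3.   1.16 0.86]
```

It's coming up solid at about 1.54 rad. Firm it up without more spin.

Request:
send_rows --commands "8 0 .1 0 0;8 0 0 0 0;8 0 0 0 0"

```text
t: 22.62
tcp_pos: [0.5943, 0.2031, 0.0513]
tool_rot: [0.963, 0.27, -0.002, -0.004]
force: [-5.8, 15.0, 5.4]
finger_gap: 0.135
gripper_force: 42.6
```

```bash
python3 lev.py|tail -2
```

```text
tcp in jig [ 67.2 168.5  51.3]
ang 47.4 r 74.1 tan F(cw) -15.7 rad F 3.4 Mz [2.36 1.   0.71]
```

Request:
send_rows --commands "8 0 .1 0 0;8 0 .1 0 0;8 0 0 0 0;8 0 0 0 0"

```text
t: 22.95
tcp_pos: [0.5947, 0.2023, 0.0512]
tool_rot: [0.963, 0.269, -0.002, -0.006]
force: [-8.7, 21.4, 5.6]
finger_gap: 0.141
gripper_force: 42.2
```

```bash
python3 lev.py|tail -2
```

```text
tcp in jig [ 67.8 167.9  51.2]
ang 46.7 r 74.1 tan F(cw) -22.7 rad F 4.2 Mz [3.59 1.36 0.63]
```

The lever holds solid at 46.7° under 1.7 N·m. Release and retreat.

Request:
send_rows --commands "20 0 -.1 0 0;30 0 -.1 0 0;40 0 0 0 0;40 0 0 0 0;40 0 0 -.4 0;40 0 0 -.8 0;40 0 0 -1 0;40 0 0 -1 0;40 0 0 -1 0;40 0 0 -1 0"

```text
t: 23.78
tcp_pos: [0.598, 0.1974, 0.1565]
tool_rot: [0.963, 0.268, 0.0, 0.0]
force: [1.2, 0.1, -0.8]
finger_gap: 0.466
gripper_force: 0.0
```

Request:
send_rows --commands "40 -1 0 -.6 0;40 -1 0 -.6 0;40 -1 0 -.6 0;40 -1 0 -.6 0;40 -1 0 -.6 0;40 -1 0 0 0;40 -1 0 0 0;40 -1 0 0 0;40 -1 0 0 0;40 -1 0 0 0;40 -1 0 0 0;40 -1 0 0 0;40 -1 0 0 0;40 -1 0 0 0;40 -1 0 0 0;40 0 0 0 0"

```text
t: 25.12
tcp_pos: [0.3372, 0.0421, 0.215]
tool_rot: [0.964, 0.268, -0.002, -0.0]
force: [-0.3, -0.3, 0.0]
finger_gap: 0.468
gripper_force: 0.0
```

```bash
python3 - <<'E'
from h import *
goj(0,0,0,0)
d=cams.snapshot("top");im=d["pixels"];g2=im.astype(np.float32).mean(2);cv2.imwrite("pics/t9.png",im[:,:,::-1])
w=lambda x,y,z:RJ@np.array([x,y,z])/1e3+[.4883,.0558,0]
for x in(-20,-12,12,20):
    uv=np.array([proj(d,w(x,y,62)) for y in np.arange(2,44,2.)],np.float32)
    print(x,cv2.remap(g2,uv[:,:1].copy(),uv[:,1:].copy(),1).ravel().astype(int).tolist())
g=im.max(2);ys,xs=np.where(g<70)
P=np.array([J(onz(d,(x,y),.056)) for x,y in zip(xs,ys) if 140<x<320 and 160<y<290])
D=P[:,:2]-[17,114];r=np.hypot(*D.T);a=np.degrees(np.arctan2(D[:,1],D[:,0]))
for lo in range(30,95,10):
    s=(r>=lo)&(r<lo+10);print(lo,s.sum(),np.median(a[s]).round(1) if s.any() else "")
# other bystanders and the column line (z 47 top of tube): black plug no longer visible?
o=cv2.imread("pics/top0.png")[:,:,::-1]
for n,(x0,y0,x1,y1) in dict(spanner=(235,275,295,297),tape=(205,275,233,303),pen=(328,284,392,302),jar=(462,212,498,245)).items():
    print(n,np.abs(o[y0:y1,x0:x1].astype(int)-im[y0:y1,x0:x1]).mean().round(1))
E
```

```text
t 25.12 tcp [0.3372 0.0421 0.215 ] az 31.05 F [-0.3 -0.3  0. ] gap 40.0 gf 0.0
steps dx dy dz [ 6.86  3.33 10.73] spin 7.76
tcp in jig [-143.3  -49.8  215. ]
-20 [254, 254, 228, 196, 188, 177, 138, 94, 85, 81, 81, 82, 192, 238, 242, 243, 244, 244, 243, 242, 238]
-12 [184, 184, 185, 180, 178, 170, 128, 88, 83, 81, 83, 87, 185, 235, 242, 243, 244, 245, 243, 242, 241]
12 [252, 233, 197, 188, 187, 187, 133, 91, 83, 83, 84, 96, 161, 235, 243, 243, 244, 245, 246, 251, 254]
20 [254, 254, 254, 254, 254, 233, 151, 128, 127, 103, 82, 102, 186, 237, 244, 243, 244, 245, 243, 221, 196]
30 42 39.3
40 41 43.9
50 39 46.8
60 28 49.6
70 30 49.7
80 25 49.2
90 2 49.4
spanner 24.5
tape 93.0
pen 6.1
jar 6.7
```

```bash
python3 -c "
from station import sign_off;print(sign_off())"
```

```text
the job is handed in; nothing more can be done
None
```

The column is mounted: the stop came up solid against it with its front at the y = 26 line, the lever is locked firm about 1.55 rad clockwise from its start, and the job is handed in at 25 s. The first push jammed the stop, and the wrist force reached 118 N (limit 120 N) before I backed off. In the last top picture the pen and jar were unchanged, but I couldn't confirm the tape and spanner there; nothing was done near either of them.

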